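# Set out sample canisters by height on the mill's staging rail

### The arm

A 7-joint arm with a two-finger parallel gripper is mounted at the origin on the work surface. World frame = base frame: x ahead of the robot, y to its left, z up, the work surface at z = 0. Lengths are in m, angles in degrees, forces in N, time in s.
With the tool pointing down it reaches from about 0.425 to 0.875 m from the base axis. Payload 4.7 kg.
Tool frame: the origin (TCP) lies between the finger pads; the fingertips stand 8 mm ahead of it and the grasp point (between the pads) lies 11 mm behind it; x points along the fingers, z is the direction in which the jaws open and shut, and the axes are right-handed (so a half turn about x gives the same grasp; the last joint's range is limited). The gripper opens to 87 mm and grips with 3 to 60 N. Pads are 19 mm wide; open, the fingers measure 117 mm over their backs; the gripper's body (75 mm by 190 mm) begins 51 mm behind the grasp point.
Start: joints at [69.276, 18.392, -4.016, 83.108, 1.295, 78.541, -3.26], TCP at [0.239, -0.605, 0.231] pointing down, gripper open.
Joint ranges: [-163.93, 163.93], [-17.29, 119.83], [-79.2, 71.16], [3.27, 140.29], [-89.18, 269.18], [5.43, 117.66], [-154.24, 154.24]. Speed limits (degrees/s): [147.25, 147.25, 180, 180, 180, 180, 180].

### API

Orientations are given as [roll, pitch, yaw] about the fixed x, y, z axes, in that order (R = Rz(yaw) Ry(pitch) Rx(roll)).
In Python, from cell import telemetry, vision, sign_off gives the robot as it stands. The module is installed in compiled form; this text tells all that it offers.
- The arm moves only by the tool drive_tool, never from a script. Its arguments are lists of equal length, an entry for each row: "offset": the shift along the tool's x, y, z in m, a list of three; "angular": the turn, a rotation vector about the tool's x, y, z in rad, a list of three. A call has 1 to 10 rows; each row is the pose to reach, as a shift and turn from the pose measured when the call began, along the tool's axes at that moment; what a row does not reach only later rows make up. A row lasts 1/8 s, in which the tool goes at most 62.5 mm and 10.7 degrees, less where a joint would pass 70% of its speed; a pose out of reach is approached as far as the arm can. A call with a gripper value outside its range is refused whole. "fingers" is the closure, from -1 (fully open) to 1 (shut), set as the call begins (left out, the last holds). The fingers move at their own pace and stop on an object; "squeeze" is the grip in N (left out, the last holds). Time passes only in rows, so rows that repeat a pose let the fingers close. It gives the time, the measured TCP pose, the force and the opening at its end, in the units of the state.
- telemetry.get_obs(): the state, without advancing time (a new reading comes with each control period).
- vision.read_camera(name): name is "scene" or "top" or "wrist"; returns a dict with "pixels" (400x640x3 uint8, red, green, blue), "intrinsics" (3x3 intrinsics, pixels), "world_from_camera" (4x4, takes a point from camera to world coordinates); the wrist camera has in their place "T_tool_cam" (4x4, takes a point from camera to tool coordinates, whose origin is the TCP and whose axes are the tool frame's). Camera axes: x right, y up, looking along -z (the intrinsics and any distortion apply to the point x, -y, -z); pixel columns grow to the right and rows downward; lengths in m; the calibration is good to about 2 mm. A picture is of the moment at which its call begins: read the wrist's pose just before it. There is no depth.
- sign_off(): hands the job in, once; it reports no verdict.
The state is a dict: "time_s": time; "qpos": joint angles; "joint_velocities": joint speeds; "effort": joint torques, N m; "tool_pos": TCP position; "tool_rot": TCP orientation; "force": force on the tool from outside, world axes, zero at the start; "wrist_torque": the same for the moment, N m; "grip_width": finger opening in m.
Only numpy, scipy, OpenCV 4.12 (cv2) and the standard library are available. Lean on these libraries where they do the work, as an engineer would, in place of code of your own. Each camera call takes 0.05 s, during which the arm holds its last target.

### The job

Line up the four steel sample canisters for the mill: stand each one centred on its own rubber pad on the aluminium rail, in order of height, the tallest on the pad next to the box with the stop button and the shortest on the pad farthest from it. Keep the canisters upright all the time, and leave the brown glass bottle standing where it is.

Things in the scene. Friction and masses are not known exactly. Their poses are not given: they have to be found in the camera images.
- canister_98: the tallest of the four canisters: a plain upright stainless steel cylinder with a ribbed screw lid, 46 mm in diameter and 98 mm high in all, 0.15 to 0.6 kg, stands on the table; origin: centre of its underside, z up along its axis
- canister_80: the second tallest (and the widest) of the four canisters: a plain upright stainless steel cylinder with a ribbed screw lid, 60 mm in diameter and 80 mm high in all, 0.15 to 0.6 kg, stands on the table; origin: centre of its underside, z up along its axis
- canister_62: the second shortest (and the narrowest) of the four canisters: a plain upright stainless steel cylinder with a ribbed screw lid, 40 mm in diameter and 62 mm high in all, 0.15 to 0.6 kg, stands on the table; origin: centre of its underside, z up along its axis
- canister_44: the shortest of the four canisters: a plain upright stainless steel cylinder with a ribbed screw lid, 54 mm in diameter and 44 mm high in all, 0.15 to 0.6 kg, stands on the table; origin: centre of its underside, z up along its axis
- pad_1: one of four identical black rubber discs, 70 mm in diameter and 4 mm thick, fixed in a straight row 90 mm apart (centre to centre) on a flat aluminium rail (90 mm wide, 545 mm long, 12 mm thick) lying crosswise beyond the canisters; the numbers say nothing about the order in the row; origin: centre of its underside, 12 mm above the table (its top at 16 mm)
- pad_2: one of four identical black rubber discs, 70 mm in diameter and 4 mm thick, fixed in a straight row 90 mm apart (centre to centre) on a flat aluminium rail (90 mm wide, 545 mm long, 12 mm thick) lying crosswise beyond the canisters; the numbers say nothing about the order in the row; origin: centre of its underside, 12 mm above the table (its top at 16 mm)
- pad_3: one of four identical black rubber discs, 70 mm in diameter and 4 mm thick, fixed in a straight row 90 mm apart (centre to centre) on a flat aluminium rail (90 mm wide, 545 mm long, 12 mm thick) lying crosswise beyond the canisters; the numbers say nothing about the order in the row; origin: centre of its underside, 12 mm above the table (its top at 16 mm)
- pad_4: one of four identical black rubber discs, 70 mm in diameter and 4 mm thick, fixed in a straight row 90 mm apart (centre to centre) on a flat aluminium rail (90 mm wide, 545 mm long, 12 mm thick) lying crosswise beyond the canisters; the numbers say nothing about the order in the row; origin: centre of its underside, 12 mm above the table (its top at 16 mm)
- stop_box: fixed grey box, 60 x 60 mm, 40 mm high, with a mushroom-headed stop button on top (68 mm in all), on the rail at one end of the pad row, left or right, in line with the pads, 100 mm from the nearest pad's centre. At the other end is a plain 30 mm high box with no button. Origin: centre of its underside, 12 mm above the table; y along the row, x across the rail, away from the robot
- glass_bottle: capped brown glass bottle, 52 mm in diameter, 110 mm high, to be left alone; origin: centre of its underside. It and the canisters stand in a rough line across the table, in any order, at least 115 mm apart centre to centre; low hand tools (under 25 mm wide, 20 mm high) lie between them, pointing away from the robot: most finger room is before and behind a canister
Things that resemble listed ones, but are neither listed nor needed, are in the scene too. What is shaped like the canister_80 but turquoise or yellow is not meant. Leave any green or orange look-alike of the canister_44 alone.

How it is judged:
By the outcome, as a careful person would: the job done as asked, in the order asked, and still so for the second after the job is handed in, with the robot touching nothing.
It also fails if it takes over 93 s, if anything falls off the work surface, if the arm or the gripper's body presses on something with over 40 N, if the wrist force passes 120 N, or if a joint passes its speed limit or range.

## Working session

There is one attempt and no reset: what is moved stays moved. The work goes in short steps, Python scripts to look and compute and a tool call to move; the robot and the scene stay as the last step left them, time stands still between calls to the robot, and variables do not carry over. Pictures are saved under pics/ and viewed, and the job is handed in when it is done.

Besides the shell and the picture viewer there is one more tool, called after "Request:" as a command line: name --argument value ..., lists and objects as JSON in quotes. drive_tool: Moves the arm, as the interface text tells. Its arguments: {"type":"object","properties":{"offset":{"type":"array"},"angular":{"type":"array"},"fingers":{"type":"number"},"squeeze":{"type":"number"}},"required":["offset","angular"]}

```bash
mkdir -p pics
cat > h.py <<'E'
import numpy as np, cv2
from cell import telemetry, vision, sign_off
from scipy.spatial.transform import Rotation as R
def grab(n,name):
    d=vision.read_camera(n); cv2.imwrite(f'pics/{name}.png',d['pixels'][:,:,::-1]); np.savez(f'pics/{name}.npz',**{k:v for k,v in d.items() if not isinstance(v,str)}); return d
E
python3 - <<'E'
from h import *
print(telemetry.get_obs())
for n in ['scene','top','wrist']:
    d=grab(n,n+'0'); print(n,[k for k in d]); 
    for k in d:
        if k!='pixels': print(k,np.round(d[k],4) if not isinstance(d[k],(str,dict)) else d[k])
E
```

```text
{'time_s': 0.0, 'qpos': array([69.27618073, 18.44032149, -4.0161682 , 83.17618055,  1.2952193 ,
       78.54192291, -3.25920692]), 'joint_velocities': array([-0.02415815, -0.06361918, -0.10718039,  0.05407171,  0.0739674 ,
       -0.12979768, -0.00359964]), 'effort': array([-4.00233339e-04, -4.91292715e+01, -4.04081466e-01, -3.12523162e+01,
       -6.38623768e-02,  4.37653530e-02,  1.90866399e-04]), 'tool_pos': array([ 0.23831341, -0.60413783,  0.2294361 ]), 'tool_rot': array([-177.02125544,   89.88668453,  114.51378295]), 'force': array([-0.24737276, -0.60869524, -0.52812052]), 'wrist_torque': array([-0.06703976, -0.0191908 , -0.06414205]), 'grip_width': 0.08702967487951706}
scene ['pixels', 'intrinsics', 'world_from_camera']
intrinsics [[384.672    0.     320.7422]
 [  0.     384.672  200.9206]
 [  0.       0.       1.    ]]
world_from_camera [[ 0.2176 -0.7064  0.6735  1.2001]
 [ 0.9759  0.168  -0.1391 -0.1681]
 [-0.0149  0.6875  0.726   0.8179]
 [ 0.      0.      0.      1.    ]]
top ['pixels', 'intrinsics', 'world_from_camera']
intrinsics [[506.1346   0.     319.7041]
 [  0.     506.1346 190.0274]
 [  0.       0.       1.    ]]
world_from_camera [[ 0.0175  0.9804 -0.196   0.2587]
 [-0.9998  0.0168 -0.0053 -0.0303]
 [-0.0019  0.1961  0.9806  1.2213]
 [ 0.      0.      0.      1.    ]]
wrist ['pixels', 'intrinsics', 'T_tool_cam']
intrinsics [[275.5506   0.     322.0482]
 [  0.     275.5506 202.4278]
 [  0.       0.       1.    ]]
T_tool_cam [[ 8.000e-04  2.784e-01 -9.605e-01 -1.544e-01]
 [ 1.000e-03  9.605e-01  2.784e-01  7.720e-02]
 [ 1.000e+00 -1.200e-03  4.000e-04  4.000e-04]
 [ 0.000e+00  0.000e+00  0.000e+00  1.000e+00]]
```

View pics/top0.png

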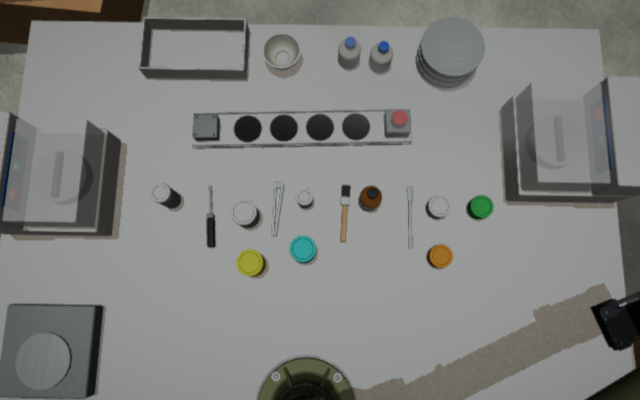

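View pics/scene0.png

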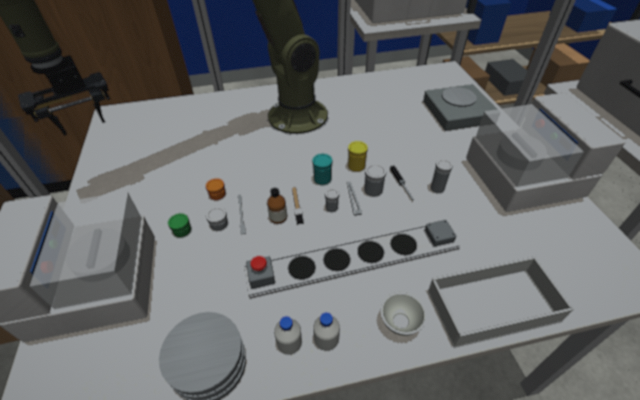

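Top view: the stop box with its red button is at (400,120), and the pads are at (356,126), (320,126), (284,127) and (248,128). The canister candidates are tall (166,195), wide (245,213), narrow (305,198) and short (438,206). The bottle is at (371,197). The look-alikes (yellow, turquoise, orange, green) are coloured, so I won't use them. Next I'll confirm with enlarged crops.

Run:
```python
import cv2,numpy as np
t=cv2.imread('pics/top0.png')
c=cv2.resize(t[165:245,140:300],None,fx=5,fy=5,interpolation=cv2.INTER_CUBIC)
cv2.imwrite('pics/cropL.png',c)
c=cv2.resize(t[165:245,290:450],None,fx=5,fy=5,interpolation=cv2.INTER_CUBIC)
cv2.imwrite('pics/cropR.png',c)
s=cv2.imread('pics/scene0.png')
c=cv2.resize(s[140:300,150:470],None,fx=2.5,fy=2.5,interpolation=cv2.INTER_CUBIC)
cv2.imwrite('pics/cropS.png',c)
```

```text
(no output)
```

View pics/cropL.png

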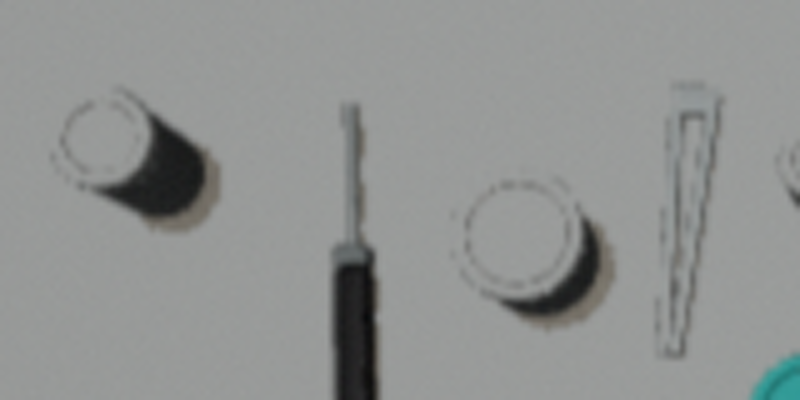

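View pics/cropR.png

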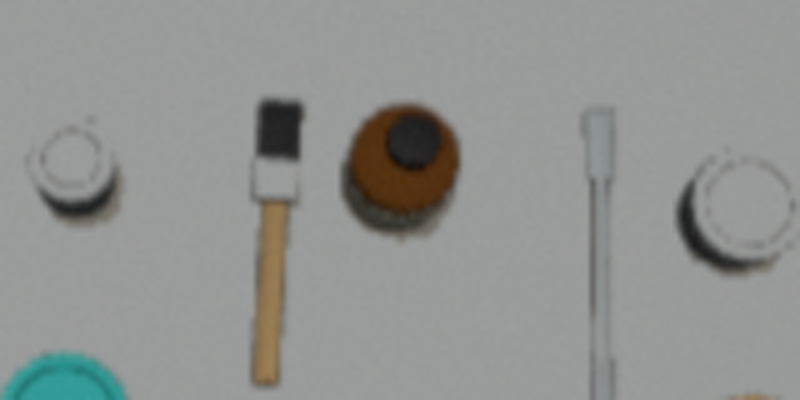

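View pics/cropS.png

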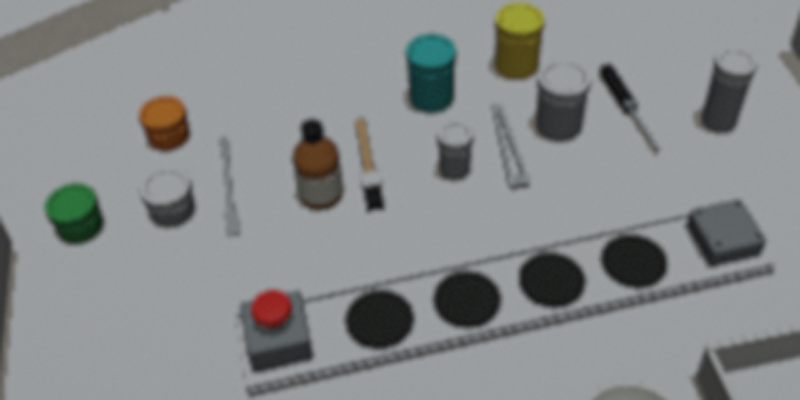

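Identity is confirmed. Plain steel: tall at crop L (102,138), wide at crop L (521,234), narrow at crop R (70,157), short at crop R (749,204). They sit opposite the coloured look-alikes and match the sizes given. Now casting the rays.

```bash
cat >> h.py <<'E'
def ray(d,u,v,z):
    K=d['intrinsics'];T=d['world_from_camera']
    x=(u-K[0,2])/K[0,0];y=(v-K[1,2])/K[1,1]
    w=T[:3,:3]@np.array([x,-y,-1]);o=T[:3,3]
    return o+w*(z-o[2])/w[2]
def proj(d,p):
    K=d['intrinsics'];T=d['world_from_camera'];c=T[:3,:3].T@(np.array(p)-T[:3,3]);q=K@np.array([c[0],-c[1],-c[2]]);return q[:2]/q[2]
E
python3 - <<'E'
from h import *
t=dict(np.load('pics/top0.npz'));s=dict(np.load('pics/scene0.npz'))
f=lambda c,s:(c+.5)/s-.5
for n,h,tp,sc in [('98',.098,(102+.0,138,140),(735,67)),('80',.08,(521,234,140),(563,82)),('62',.062,(70,157,290),(456,135)),('44',.044,(749,204,290),(167,187)),]:
    print(n,ray(t,f(tp[0],5)+tp[2],f(tp[1],5)+165,h)[:2].round(4), ray(s,f(sc[0],2.5)+150,f(sc[1],2.5)+140,h)[:2].round(4))
for d,(x0,x1,y0,y1) in ((t,(225,380,105,150)),(s,(270,430,220,290))):
    g=cv2.cvtColor(d['pixels'],cv2.COLOR_RGB2GRAY)
    m=np.zeros_like(g);m[y0:y1,x0:x1]=(g[y0:y1,x0:x1]<60)
    n,l,st,c=cv2.connectedComponentsWithStats(m)
    for i in range(1,n):
        if st[i,4]>100: print(c[i].round(1),st[i,4],ray(d,*c[i],.016)[:2].round(4))
# red button
for d in (t,s):
    p=d['pixels'].astype(int);m=((p[...,0]>130)&(p[...,1]<90)&(p[...,2]<90)).astype(np.uint8)
    n,l,st,c=cv2.connectedComponentsWithStats(m)
    for i in range(1,n):
        if st[i,4]>40: print('red',c[i].round(1),st[i,4],ray(d,*c[i],.075)[:2].round(4))
o=telemetry.get_obs(); print(R.from_euler('xyz',o['tool_rot'],degrees=True).as_matrix().round(3))
E
```

```text
98 [0.4721 0.337 ] [0.4825 0.3332]
80 [0.4342 0.1481] [0.4429 0.1466]
62 [0.4756 0.0132] [0.4794 0.0131]
44 [ 0.4619 -0.3067] [ 0.4664 -0.3043]
[283.5 127.7] 531 [0.6562 0.0692]
[319.5 127.1] 523 [ 0.6596 -0.0206]
[355.4 126.7] 503 [ 0.6619 -0.1099]
[247.4 128.4] 538 [0.653  0.1588]
[403.3 244.1] 389 [0.6558 0.1597]
[370.3 251.6] 402 [0.6589 0.0696]
[336.4 259.4] 426 [ 0.6624 -0.0203]
[301.5 267.4] 452 [ 0.666 -0.11 ]
red [399.5 117. ] 153 [ 0.6682 -0.2106]
red [257.8 261.7] 138 [ 0.6667 -0.2103]
[[-0.001  0.93   0.367]
 [ 0.001  0.367 -0.93 ]
 [-1.    -0.    -0.002]]
```

```bash
cat >> h.py <<'E'
RD=np.array([[0,0,1],[0,1,0],[-1,0,0.]])
def plan(x,y,z):
    o=telemetry.get_obs();Rt=R.from_euler('xyz',o['tool_rot'],degrees=True).as_matrix()
    d=Rt.T@(np.array([x,y,z])-o['tool_pos']); a=R.from_matrix(Rt.T@RD).as_rotvec()
    print('off',d.round(4),'ang',a.round(4),'rows',np.linalg.norm(d)/.0625,np.degrees(np.linalg.norm(a))/10.7,'t',round(o['time_s'],2))
E
python3 -c "
from h import *
plan(.464,-.306,.19)"
```

```text
off [ 0.04    0.3194 -0.1946] ang [-1.195e+00 -1.400e-03 -8.000e-04] rows 6.0179135264656916 6.3989099335569435 t 0.15
```

Request:
drive_tool --offset '[[0.005, 0.04, -0.024], [0.01, 0.08, -0.048], [0.015, 0.12, -0.073], [0.02, 0.16, -0.097], [0.025, 0.2, -0.122], [0.03, 0.24, -0.146], [0.035, 0.28, -0.17], [0.04, 0.319, -0.195], [0.04, 0.319, -0.195], [0.04, 0.319, -0.195]]' --angular '[[-0.15, 0, 0], [-0.3, 0, 0], [-0.45, 0, 0], [-0.6, 0, 0], [-0.75, 0, 0], [-0.9, 0, 0], [-1.05, 0, 0], [-1.195, -0.001, -0.001], [-1.195, -0.001, -0.001], [-1.195, -0.001, -0.001]]' --fingers -1 --squeeze 30

```text
time_s: 1.4
tool_pos: [0.463, -0.3063, 0.1898]
tool_rot: [-163.3, 89.9, -163.3]
force: [-0.6, -0.5, -0.1]
grip_width: 0.0868
```

```bash
cat >> h.py <<'E'
def wgrab(name):
    o=telemetry.get_obs(); d=grab('wrist',name)
    T=np.eye(4);T[:3,:3]=R.from_euler('xyz',o['tool_rot'],degrees=True).as_matrix();T[:3,3]=o['tool_pos']
    d['world_from_camera']=T@d['T_tool_cam'];np.savez(f'pics/{name}.npz',**{k:d[k] for k in ('pixels','intrinsics','world_from_camera')})
    return d
E
python3 -c "
from h import *
print(telemetry.get_obs()['qpos'].round(1),telemetry.get_obs()['tool_pos'])
d=wgrab('w44')
print(proj(d,[.464,-.306,.044]))"
```

```text
[ 52.6   9.7 -24.2  99.3   4.2  72.   27.3] [ 0.46295514 -0.30633624  0.18975981]
[322.34359237 193.1264747 ]
```

View pics/w44.png

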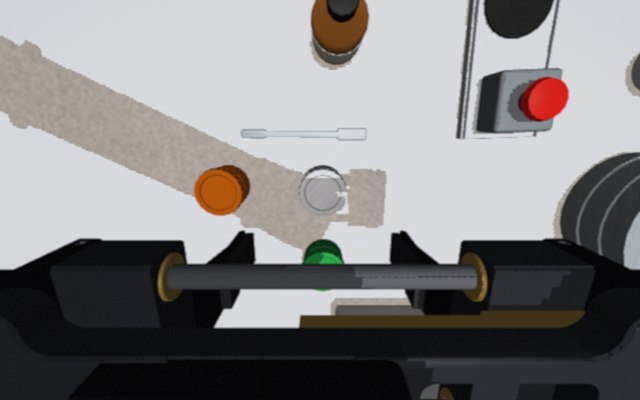

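Wrist view: the steel short canister's lid is at about (322,190), close to the predicted (322,193). Orange is at (221,190) and green is behind the fingers at (323,255). I'll enlarge this to refine the position.

```bash
cat > lid.py <<'E'
import sys
from h import *
# draw predicted lid circle (given x,y,h,r) on enlarged wrist crop for checking
def show(name,x,y,h,r,S=6,half=60):
    d=dict(np.load(f'pics/{name}.npz'));c=proj(d,[x,y,h]);u0,v0=int(c[0])-half,max(0,int(c[1])-half)
    im=d['pixels'][v0:v0+2*half,u0:u0+2*half,::-1].copy()
    a=cv2.resize(im,None,fx=S,fy=S,interpolation=cv2.INTER_CUBIC)
    a=a[:600]
    cv2.imwrite(f'pics/{name}_c.png',a);print('origin',u0,v0,'scale',S,'pred',(c-[u0,v0])*S, 'r px', S*(proj(d,[x+r,y,h])-c)[0])
show(sys.argv[1],*map(float,sys.argv[2:6]),S=10,half=30)
E
python3 lid.py w44 .464 -.306 .044 .027
```

```text
origin 292 163 scale 10 pred [303.43592374 301.26474696] r px 240.5013941191578
```

View pics/w44_c.png

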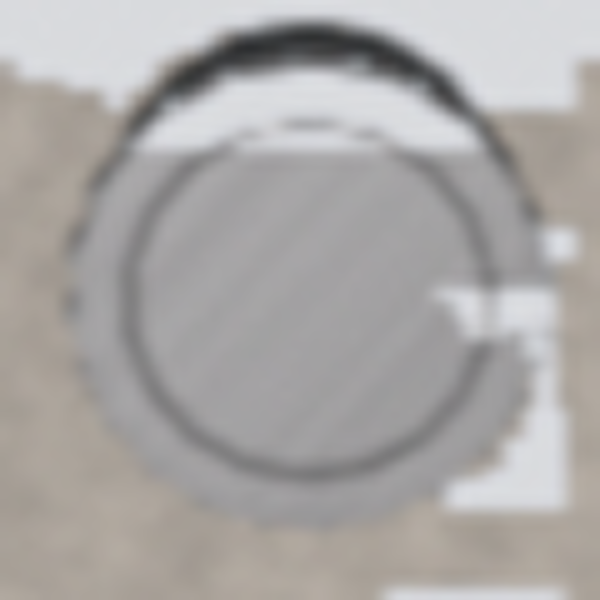

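Ring centre in the crop is (311,299), so the canister is at (0.464,-0.305). Descending.

Request:
drive_tool --offset '[[0.04, 0.001, 0.001], [0.08, 0.001, 0.001], [0.12, 0.001, 0.001], [0.15, 0.001, 0.001], [0.165, 0.001, 0.001], [0.172, 0.001, 0.001], [0.172, 0.001, 0.001]]' --angular '[[0, 0, 0], [0, 0, 0], [0, 0, 0], [0, 0, 0], [0, 0, 0], [0, 0, 0], [0, 0, 0]]'

```text
time_s: 2.33
tool_pos: [0.4636, -0.3068, 0.0183]
tool_rot: [-117.4, 89.9, -117.6]
force: [0.7, -0.1, -0.5]
grip_width: 0.0869
```

Request:
drive_tool --offset '[[0, 0, 0], [0, 0, 0], [0, 0, 0], [0, 0, 0], [0, 0, 0], [0, 0, 0]]' --angular '[[0, 0, 0], [0, 0, 0], [0, 0, 0], [0, 0, 0], [0, 0, 0], [0, 0, 0]]' --fingers 1 --squeeze 35

```text
time_s: 3.08
tool_pos: [0.4636, -0.3068, 0.0185]
tool_rot: [-118.6, 89.9, -118.7]
force: [-0.9, 0.2, 2.5]
grip_width: 0.0536
```

```bash
python3 -c "
from h import *
o=telemetry.get_obs();print(o['tool_pos'],o['grip_width'],o['force'])
plan(.6545,.159,.13)"
```

```text
[ 0.46362768 -0.30677463  0.01845017] 0.053566345426597634 [-0.92263762  0.16365342  2.51396753]
off [-0.1122  0.4662  0.1893] ang [-0.0031 -0.0006  0.0011] rows 8.249262585422771 0.01809158019836758 t 3.08
```

Request:
drive_tool --offset '[[-0.03, 0, 0], [-0.08, 0, 0], [-0.13, 0, 0], [-0.155, 0.04, 0.015], [-0.155, 0.09, 0.045], [-0.155, 0.14, 0.075], [-0.155, 0.19, 0.105], [-0.155, 0.24, 0.135], [-0.155, 0.29, 0.165], [-0.155, 0.33, 0.19]]' --angular '[[0, 0, 0], [0, 0, 0], [0, 0, 0], [0, 0, 0], [0, 0, 0], [0, 0, 0], [0, 0, 0], [0, 0, 0], [0, 0, 0], [0, 0, 0]]'

```text
time_s: 4.32
tool_pos: [0.655, 0.0255, 0.172]
tool_rot: [-171.2, 89.9, -171.3]
force: [0.6, -0.4, -2.7]
grip_width: 0.0533
```

Request:
drive_tool --offset '[[0, 0, 0], [0, 0, 0]]' --angular '[[0, 0, 0], [0, 0, 0]]'

```text
time_s: 4.58
tool_pos: [0.6543, 0.025, 0.1708]
tool_rot: [-166.3, 89.8, -166.4]
force: [-0.4, -0.6, -3.2]
grip_width: 0.0532
```

```bash
python3 -c "
from h import *
o=telemetry.get_obs();print(o['tool_pos'],o['grip_width'],o['force'])
d=wgrab('wp1')
for p in [(.664,-.11),(.661,-.0205),(.6575,.0694),(.6545,.159)]: print(proj(d,[*p,.016]).round(1))
"
```

```text
[0.65432965 0.02497991 0.17081185] 0.0532161143754806 [-0.37176834 -0.60367172 -3.20426355]
[329.4 293. ]
[327.4 228.2]
[324.7 152.5]
[321.9  63.6]
```

View pics/wp1.png

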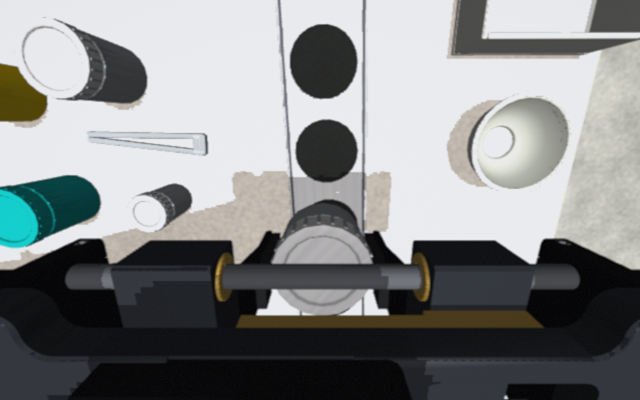

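Wrist view: pads at about (324,61) and (326,150), with the held canister's lid at about (321,266). Measuring them.

```bash
cat >> h.py <<'E'
def pads(name,x0,x1,y0,y1,th=70):
    d=dict(np.load(f'pics/{name}.npz'));g=cv2.cvtColor(d['pixels'],cv2.COLOR_RGB2GRAY)
    m=np.zeros_like(g);m[y0:y1,x0:x1]=(g[y0:y1,x0:x1]<th)
    cs,_=cv2.findContours(m,cv2.RETR_EXTERNAL,cv2.CHAIN_APPROX_NONE)
    for c in cs:
        if cv2.contourArea(c)>500:
            pts=np.array([ray(d,*q,.016)[:2] for q in c[:,0].astype(float)],np.float32)
            (cx,cy),(a,b),_=cv2.fitEllipse(pts); print('pad',round(cx,4),round(cy,4),'dia',round(a,4),round(b,4), 'px',c[:,0].mean(0).round(0))
E
python3 -c "
from h import *
pads('wp1',285,370,0,185)
d=dict(np.load('pics/wp1.npz'));print(proj(d,[.6543,.025,.196]),proj(d,[.6543,.0265,.196]),proj(d,[.6543+.027,.025,.196]))
a=cv2.resize(d['pixels'][200:330,250:400,::-1],None,fx=4,fy=4,interpolation=cv2.INTER_CUBIC);cv2.imwrite('pics/held.png',a)
"
```

```text
pad 0.659 0.0705 dia 0.0653 0.0663 px [326. 151.]
pad 0.6556 0.1603 dia 0.0656 0.0667 px [323.  61.]
[320.0439587  273.39417005] [320.03770521 270.85874323] [371.29337793 273.50262489]
```

View pics/held.png

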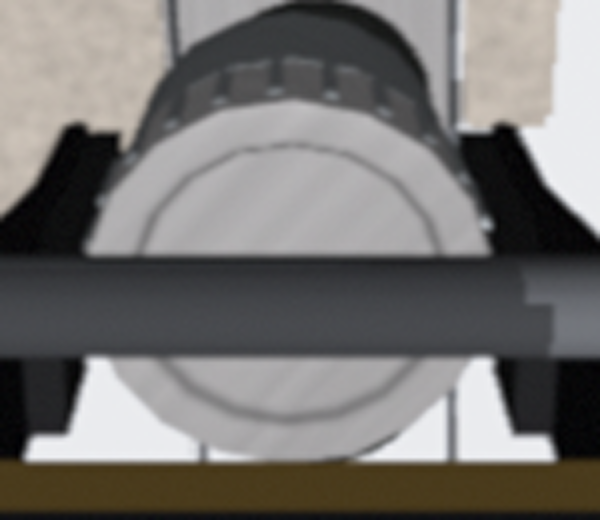

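Request:
drive_tool --offset '[[0, 0.04, 0], [0, 0.09, 0], [0, 0.134, 0], [0.03, 0.134, 0], [0.07, 0.134, 0], [0.1, 0.134, 0], [0.12, 0.134, 0], [0.13, 0.134, 0], [0.135, 0.134, 0], [0.1355, 0.134, 0]]' --angular '[[0, 0, 0], [0, 0, 0], [0, 0, 0], [0, 0, 0], [0, 0, 0], [0, 0, 0], [0, 0, 0], [0, 0, 0], [0, 0, 0], [0, 0, 0]]'

```text
time_s: 5.88
tool_pos: [0.6548, 0.1576, 0.0361]
tool_rot: [-151.1, 89.8, -151.3]
force: [-0.1, 0.5, -2.3]
grip_width: 0.0535
```

```bash
python3 -c "
from h import *
o=telemetry.get_obs();print(o['tool_pos'],o['grip_width'],o['force'])"
```

```text
[0.65481604 0.15758527 0.03607099] 0.05350767759318632 [-0.07489206  0.53057026 -2.31799565]
```

Request:
drive_tool --offset '[[0.0015, 0.001, 0], [0.0015, 0.001, 0]]' --angular '[[0, 0, 0], [0, 0, 0]]'

```text
time_s: 6.12
tool_pos: [0.6552, 0.159, 0.0352]
tool_rot: [-142.7, 89.9, -142.9]
force: [-0.5, 0.0, -1.9]
grip_width: 0.0532
```

Request:
drive_tool --offset '[[0, 0, 0], [0, 0, 0], [0, 0, 0], [0, 0, 0], [-0.01, 0, 0], [-0.05, 0, 0], [-0.1, 0, 0], [-0.15, 0, 0], [-0.15, 0, 0]]' --angular '[[0, 0, 0], [0, 0, 0], [0, 0, 0], [0, 0, 0], [0, 0, 0], [0, 0, 0], [0, 0, 0], [0, 0, 0], [0, 0, 0]]' --fingers -1

```text
time_s: 7.25
tool_pos: [0.6581, 0.1607, 0.1917]
tool_rot: [9.4, 89.5, 9.3]
force: [-0.6, -0.4, -0.4]
grip_width: 0.087
```

```bash
python3 -c "
from h import *
o=telemetry.get_obs();print(o['tool_pos'],o['grip_width'],o['force'],o['time_s'])
d=wgrab('wp44'); print(proj(d,[.6556,.160,.06]))
plan(.440,.147,.20)"; python3 lid.py wp44 .6556 .160 .06 .027
```

```text
[0.65811577 0.16068209 0.19170322] 0.08699687159163545 [-0.63276672 -0.42299946 -0.4496816 ] 7.25
[317.84806102 197.48155379]
off [-0.0123 -0.0134 -0.2166] ang [-0.0028  0.0037  0.0001] rows 3.4778938917121818 0.024753390734445976 t 7.3
origin 287 167 scale 10 pred [308.48061017 304.81553795] r px 251.0277270008021
```

View pics/wp44_c.png

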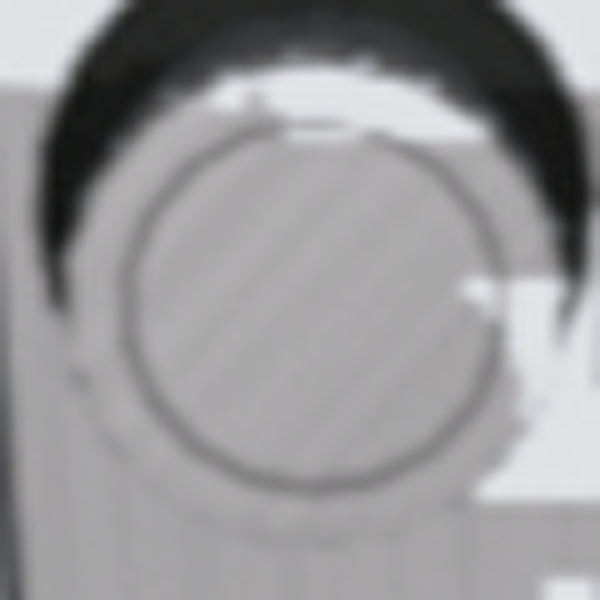

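The first canister is centred to under 1 mm. Next is canister_80.

Request:
drive_tool --offset '[[-0.003, -0.003, -0.04], [-0.006, -0.006, -0.09], [-0.009, -0.009, -0.14], [-0.012, -0.012, -0.185], [-0.012, -0.0135, -0.217], [-0.012, -0.0135, -0.217], [-0.012, -0.0135, -0.217]]' --angular '[[0, 0, 0], [0, 0, 0], [-0.003, 0.004, 0], [-0.003, 0.004, 0], [-0.003, 0.004, 0], [-0.003, 0.004, 0], [-0.003, 0.004, 0]]'

```text
time_s: 8.18
tool_pos: [0.4399, 0.1466, 0.1993]
tool_rot: [-145.9, 90.0, -145.9]
force: [-0.5, 0.1, 0.6]
grip_width: 0.0867
```

```bash
sed -i 's/S=10,half=30/S=7,half=42/' lid.py; python3 -c "
from h import *
o=telemetry.get_obs();print(o['tool_pos'],o['tool_rot'],o['qpos'].round(1))
d=wgrab('w80')"; python3 lid.py w80 .4385 .147 .08 .03
```

```text
[0.43988617 0.1465809  0.19933096] [-145.9136602    89.97293324 -145.92990168] [ 21.5  -2.4 -41.7 109.6  -1.6  72.2 -19.7]
origin 277 157 scale 7 pred [300.15047521 296.50611402] r px 203.77369921724738
```

View pics/w80_c.png

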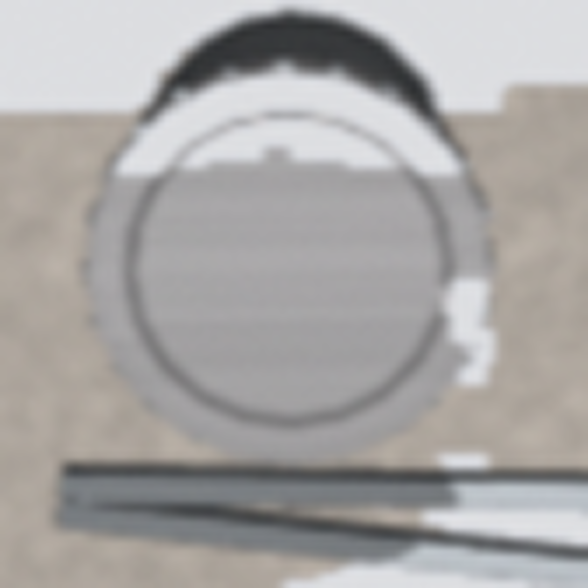

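View pics/w80.png

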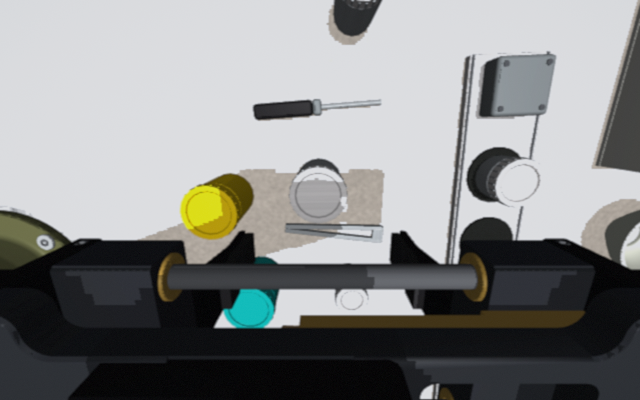

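Wrist view: steel canister_80 lid ring is centred at (318,195), tweezers on its −y side, yellow look-alike at (210,210), turquoise at (249,306). This puts y about 4 mm from the overview estimate, so I'll check with repeat readings and a finer top pick.

```bash
python3 -c "
from h import *
for i in range(4):
    d=wgrab('w80_%d'%i); o=telemetry.get_obs(); print(ray(d,277+289.5/7-.5,157+268.5/7-.5,.08).round(4),o['tool_pos'].round(4),R.from_euler('xyz',o['tool_rot'],degrees=True).as_matrix()[:,0].round(4))
d=grab('top','top1');print(proj(d,[.4364,.1516,.08]),proj(d,[.4385,.147,.08]))
a=cv2.resize(d['pixels'][190:235,220:280,::-1],None,fx=10,fy=10,interpolation=cv2.INTER_CUBIC);cv2.imwrite('pics/t80.png',a)
"
```

```text
[0.4367 0.152  0.08  ] [0.4402 0.1469 0.1994] [-9.e-04  7.e-04 -1.e+00]
[0.4367 0.1522 0.08  ] [0.4402 0.147  0.1994] [-1.1e-03  9.0e-04 -1.0e+00]
[0.4366 0.1523 0.08  ] [0.4401 0.1471 0.1994] [-0.0011  0.001  -1.    ]
[0.4366 0.1524 0.08  ] [0.44   0.1471 0.1994] [-1.2e-03  9.0e-04 -1.0e+00]
[242.29721317 210.41186678] [244.35414227 209.53693697]
```

View pics/t80.png

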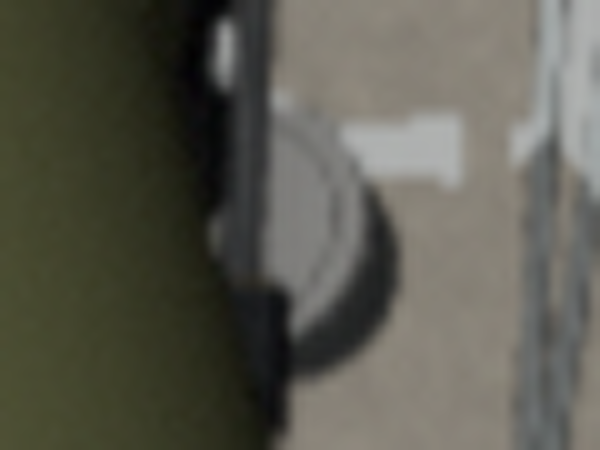

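```bash
python3 -c "
from h import *
d=dict(np.load('pics/scene0.npz'));print(proj(d,[.4364,.1516,.08]),proj(d,[.4364,.148,.08]))
a=cv2.resize(d['pixels'][155:200,350:410,::-1],None,fx=10,fy=10,interpolation=cv2.INTER_CUBIC);cv2.imwrite('pics/s80.png',a)
"
```

```text
[375.87353502 170.7249003 ] [374.66342546 170.92374912]
```

View pics/s80.png

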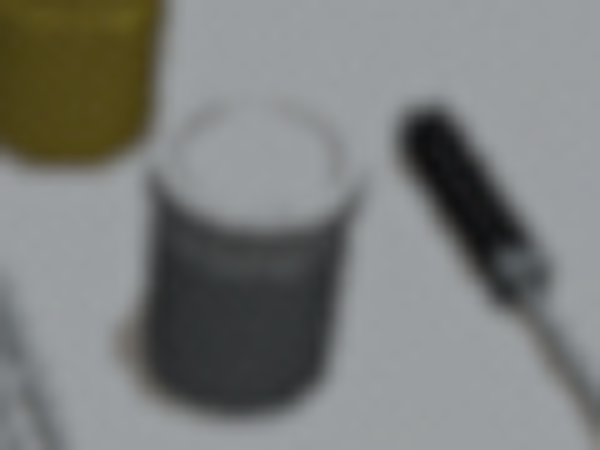

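Top gives y 0.148, scene 0.150, wrist 0.152, so I'll take 0.150. Descending.

Request:
drive_tool --offset '[[0.03, 0.003, -0.0035], [0.07, 0.003, -0.0035], [0.11, 0.003, -0.0035], [0.14, 0.003, -0.0035], [0.155, 0.003, -0.0035], [0.16, 0.003, -0.0035], [0.16, 0.003, -0.0035]]' --angular '[[0, 0, 0], [0, 0, 0], [0, 0, 0], [0, 0, 0], [0, 0, 0], [0, 0, 0], [0, 0, 0]]'

```text
time_s: 9.35
tool_pos: [0.4369, 0.1505, 0.04]
tool_rot: [102.6, 89.9, 102.7]
force: [-1.0, 0.0, -0.1]
grip_width: 0.087
```

Request:
drive_tool --offset '[[0, 0, 0], [0, 0, 0], [0, 0, 0], [0, 0, 0], [0, 0, 0]]' --angular '[[0, 0, 0], [0, 0, 0], [0, 0, 0], [0, 0, 0], [0, 0, 0]]' --fingers 1 --squeeze 35

```text
time_s: 9.98
tool_pos: [0.4366, 0.1504, 0.0402]
tool_rot: [142.6, 89.9, 142.6]
force: [-3.0, -0.7, 5.3]
grip_width: 0.0594
```

```bash
python3 -c "
from h import *
o=telemetry.get_obs();print(o['tool_pos'],o['grip_width'],o['force'],o['qpos'].round(1))
plan(.661,-.075,.17)"
```

```text
[0.436594   0.15043132 0.04021513] 0.05940482802434691 [-3.03198909 -0.72329538  5.34838634] [ 18.1  10.3 -42.7 119.6   8.6  53.2 -29.2]
off [-0.1301 -0.2254  0.2243] ang [ 0.0002 -0.0009 -0.0007] rows 5.496679890487658 0.0058763718498244496 t 9.97
```

Request:
drive_tool --offset '[[-0.03, 0, 0], [-0.07, 0, 0], [-0.11, 0, 0], [-0.14, -0.03, 0.03], [-0.14, -0.07, 0.065], [-0.14, -0.11, 0.105], [-0.14, -0.15, 0.145], [-0.14, -0.19, 0.185], [-0.14, -0.225, 0.215], [-0.14, -0.235, 0.224]]' --angular '[[0, 0, 0], [0, 0, 0], [0, 0, 0], [0, 0, 0], [0, 0, 0], [0, 0, 0], [0, 0, 0], [0, 0, 0], [0, 0, 0], [0, 0, 0]]'

```text
time_s: 11.22
tool_pos: [0.6612, -0.0893, 0.1772]
tool_rot: [-175.5, 89.8, -175.8]
force: [-0.4, 1.0, -4.2]
grip_width: 0.0594
```

Request:
drive_tool --offset '[[0, 0, 0], [0, 0, 0]]' --angular '[[0, 0, 0], [0, 0, 0]]'

```text
time_s: 11.48
tool_pos: [0.6601, -0.088, 0.1762]
tool_rot: [174.7, 89.7, 174.5]
force: [-0.9, -0.3, -3.9]
grip_width: 0.0597
```

```bash
python3 -c "
from h import *
o=telemetry.get_obs();print(o['tool_pos'],o['grip_width'],o['force'])
d=wgrab('wp2')
pads('wp2',285,375,0,200)
p=o['tool_pos']+[0,0,.0398];print(proj(d,p),proj(d,p+[.01,0,0]),proj(d,p+[0,.01,0]))
a=cv2.resize(d['pixels'][180:330,230:420,::-1],None,fx=4,fy=4,interpolation=cv2.INTER_CUBIC);cv2.imwrite('pics/held2.png',a)
"
```

```text
[ 0.66014527 -0.08801071  0.17623984] 0.05972559634673136 [-0.94380892 -0.31618253 -3.92606347]
pad 0.6659 -0.0888 dia 0.024 0.0671 px [327. 192.]
pad 0.6623 -0.0193 dia 0.0653 0.066 px [324. 129.]
pad 0.659 0.0704 dia 0.0657 0.067 px [320.  38.]
[319.64182341 289.46057393] [340.64693079 289.48248531] [319.53382514 270.72996147]
```

View pics/held2.png

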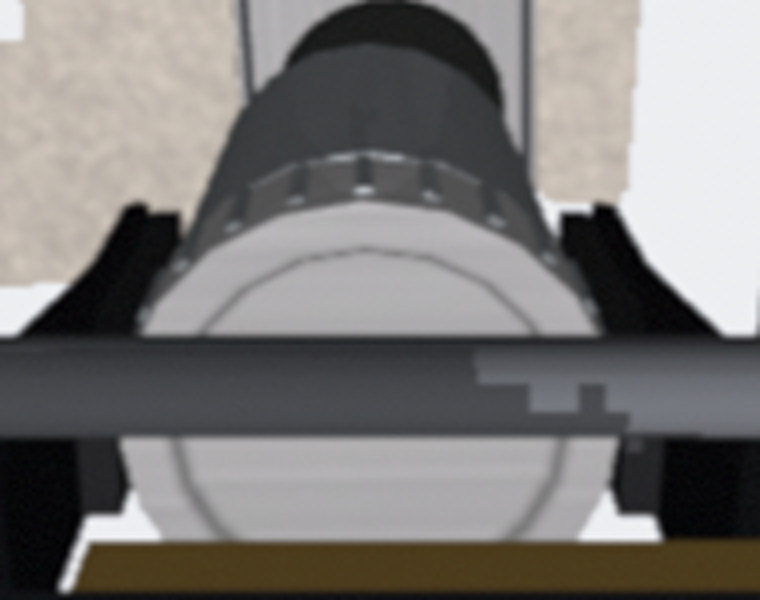

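View pics/wp2.png

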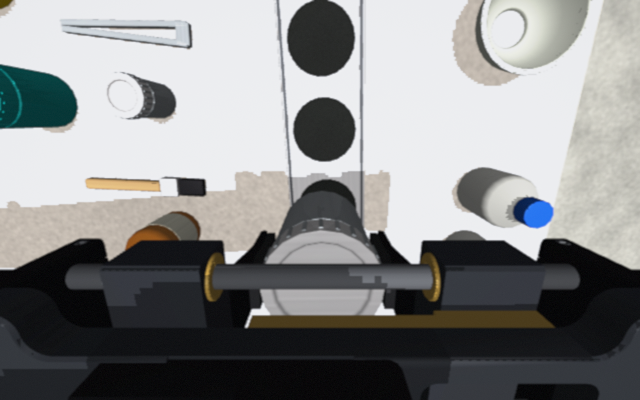

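```bash
python3 -c "
from h import *
d=dict(np.load('pics/wp2.npz'));z=.17624+.0398
print(ray(d,230+365/4,180+203/4,z)-[0,.03,0],ray(d,230+365/4,180+249/4,z)-[0,.0234,0], ray(d,230+370/4,180+440/4,z))
"
```

```text
[ 0.6610137  -0.08801862  0.21604   ] [ 0.66099466 -0.08699006  0.21604   ] [ 0.6615059  -0.08830335  0.21604   ]
```

Request:
drive_tool --offset '[[0, 0.035, 0.001], [0, 0.068, 0.001], [0.03, 0.068, 0.001], [0.065, 0.068, 0.001], [0.095, 0.068, 0.001], [0.11, 0.068, 0.001], [0.117, 0.068, 0.001], [0.1185, 0.068, 0.001], [0.1185, 0.068, 0.001]]' --angular '[[0, 0, 0], [0, 0, 0], [0, 0, 0], [0, 0, 0], [0, 0, 0], [0, 0, 0], [0, 0, 0], [0, 0, 0], [0, 0, 0]]'

```text
time_s: 12.65
tool_pos: [0.6618, -0.0194, 0.0595]
tool_rot: [172.4, 89.8, 172.3]
force: [-0.3, -0.7, -4.0]
grip_width: 0.0594
```

```bash
python3 -c "
from h import *
o=telemetry.get_obs();print(o['tool_pos'],o['grip_width'],o['force'])
plan(.6612,-.0198,.0562)"
```

```text
[ 0.66175479 -0.01941674  0.05949419] 0.05937677654525553 [-0.28833658 -0.66419676 -3.95087728]
off [ 0.0033 -0.0004 -0.0005] ang [-0.003  -0.0028 -0.0004] rows 0.05379987568373256 0.02212442672440607 t 12.65
```

Request:
drive_tool --offset '[[0.002, 0, -0.0005], [0.003, 0, -0.0005], [0.003, 0, -0.0005]]' --angular '[[-0.003, -0.003, 0], [-0.003, -0.003, 0], [-0.003, -0.003, 0]]'

```text
time_s: 13.02
tool_pos: [0.6612, -0.0195, 0.0566]
tool_rot: [57.1, 90.0, 57.1]
force: [0.4, -0.7, -4.5]
grip_width: 0.0595
```

Request:
drive_tool --offset '[[0, 0, 0], [0, 0, 0], [0, 0, 0], [0, 0, 0], [-0.01, 0, 0], [-0.05, 0, 0], [-0.1, 0, 0], [-0.14, 0, 0], [-0.14, 0, 0]]' --angular '[[0, 0, 0], [0, 0, 0], [0, 0, 0], [0, 0, 0], [0, 0, 0], [0, 0, 0], [0, 0, 0], [0, 0, 0], [0, 0, 0]]' --fingers -1

```text
time_s: 14.15
tool_pos: [0.6637, -0.019, 0.2019]
tool_rot: [-0.3, 89.5, -0.3]
force: [0.8, -1.0, -0.7]
grip_width: 0.0873
```

```bash
python3 -c "
from h import *
o=telemetry.get_obs();print(o['tool_pos'],o['grip_width'],o['force'],o['time_s'])
d=wgrab('wp80')
plan(.477,.0135,.19)"; python3 lid.py wp80 .6623 -.0193 .096 .03
```

```text
[ 0.66365984 -0.01897312  0.20192408] 0.0873184721152646 [ 0.8317038  -0.97859252 -0.67178086] 14.15
off [ 0.0083  0.0328 -0.1853] ang [0.     0.0045 0.    ] rows 3.014422431428347 0.023845326801648328 t 14.2
origin 276 161 scale 7 pred [299.69734768 299.30774995] r px 213.11033483501103
```

View pics/wp80_c.png

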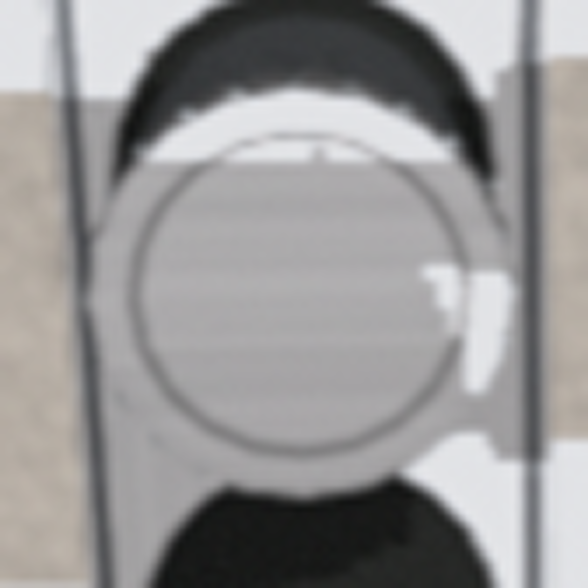

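It is centred to about 1 mm. Now canister_62.

Request:
drive_tool --offset '[[0.002, 0.01, -0.04], [0.004, 0.02, -0.09], [0.006, 0.03, -0.14], [0.008, 0.033, -0.175], [0.008, 0.033, -0.185], [0.008, 0.033, -0.185], [0.008, 0.033, -0.185]]' --angular '[[0, 0.0045, 0], [0, 0.0045, 0], [0, 0.0045, 0], [0, 0.0045, 0], [0, 0.0045, 0], [0, 0.0045, 0], [0, 0.0045, 0]]'

```text
time_s: 15.08
tool_pos: [0.4784, 0.0136, 0.1904]
tool_rot: [55.7, 89.9, 55.7]
force: [0.3, -0.2, -1.0]
grip_width: 0.0871
```

```bash
python3 -c "
from h import *
o=telemetry.get_obs();print(o['tool_pos'],o['tool_rot'],o['qpos'].round(1))
d=wgrab('w62')"; python3 lid.py w62 .477 .0132 .062 .02
```

```text
[0.47841564 0.01355354 0.19035777] [55.74585729 89.94806969 55.72401029] [ 3.210e+01  3.000e-01 -3.660e+01  1.087e+02  1.000e-01  7.110e+01
 -4.600e+00]
origin 277 155 scale 7 pred [299.68841515 300.35415343] r px 131.70371119060974
```

View pics/w62_c.png

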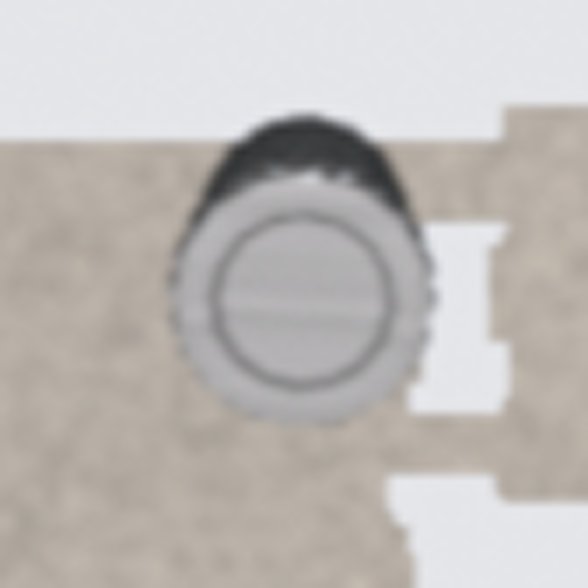

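View pics/w62.png

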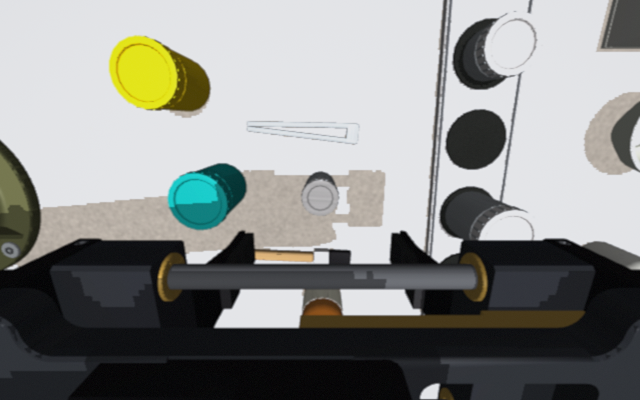

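The lid ring in w62 is at (320,198), so the canister is at (0.477,0.0135), agreeing with the top view. Turquoise look-alike is at (200,200); the fingers clear it.

Request:
drive_tool --offset '[[0.03, 0, -0.0015], [0.07, 0, -0.0015], [0.11, 0, -0.0015], [0.14, 0, -0.0015], [0.156, 0, -0.0015], [0.161, 0, -0.0015], [0.161, 0, -0.0015]]' --angular '[[0, 0, 0], [0, 0, 0], [0, 0, 0], [0, 0, 0], [0, 0, 0], [0, 0, 0], [0, 0, 0]]'

```text
time_s: 16.0
tool_pos: [0.4777, 0.014, 0.0298]
tool_rot: [49.3, 89.9, 49.3]
force: [-0.1, 0.8, 0.3]
grip_width: 0.0871
```

Request:
drive_tool --offset '[[0, 0, 0], [0, 0, 0], [0, 0, 0], [0, 0, 0], [0, 0, 0], [0, 0, 0]]' --angular '[[0, 0, 0], [0, 0, 0], [0, 0, 0], [0, 0, 0], [0, 0, 0], [0, 0, 0]]' --fingers 1 --squeeze 35

```text
time_s: 16.75
tool_pos: [0.4773, 0.0139, 0.0297]
tool_rot: [75.7, 89.9, 75.7]
force: [-0.9, 0.6, 1.5]
grip_width: 0.0395
```

```bash
python3 -c "
from h import *
o=telemetry.get_obs();print(o['tool_pos'],o['grip_width'],o['force'])
plan(.658,.0700,.17)"
```

```text
[0.47732387 0.01393174 0.02973939] 0.039521255703953914 [-0.94952615  0.58122607  1.46382155]
off [-0.1401  0.0563  0.1807] ang [-0.0002  0.0003 -0.0012] rows 3.768010306695431 0.006472650260438688 t 16.75
```

Request:
drive_tool --offset '[[-0.03, 0, 0], [-0.07, 0, 0], [-0.11, 0, 0], [-0.14, 0.01, 0.035], [-0.14, 0.025, 0.08], [-0.14, 0.04, 0.125], [-0.14, 0.055, 0.165], [-0.14, 0.0563, 0.1805], [-0.14, 0.0563, 0.1805], [-0.14, 0.0563, 0.1805]]' --angular '[[0, 0, 0], [0, 0, 0], [0, 0, 0], [0, 0, 0], [0, 0, 0], [0, 0, 0], [0, 0, 0], [0, 0, 0], [0, 0, 0], [0, 0, 0]]'

```text
time_s: 18.0
tool_pos: [0.6568, 0.0697, 0.1691]
tool_rot: [151.6, 89.9, 151.6]
force: [-0.4, -0.5, -3.1]
grip_width: 0.0393
```

```bash
python3 -c "
from h import *
o=telemetry.get_obs();print(o['tool_pos'],o['grip_width'],o['force'])
d=wgrab('wp3')
p=o['tool_pos']+[0,0,.062-.0297];print(p,proj(d,p))
a=cv2.resize(d['pixels'][180:330,230:420,::-1],None,fx=4,fy=4,interpolation=cv2.INTER_CUBIC);cv2.imwrite('pics/held3.png',a)
plan(.658,.0700,.0460)
"
```

```text
[0.65679688 0.06974184 0.16913741] 0.03928787331967097 [-0.40239994 -0.52639859 -3.14467788]
[0.65679688 0.06974184 0.20143741] [320.10895691 280.77465016]
off [0.1235 0.0003 0.0013] ang [-0.0004 -0.0009 -0.0006] rows 1.9763582777369686 0.00579208433772401 t 18.05
```

View pics/held3.png

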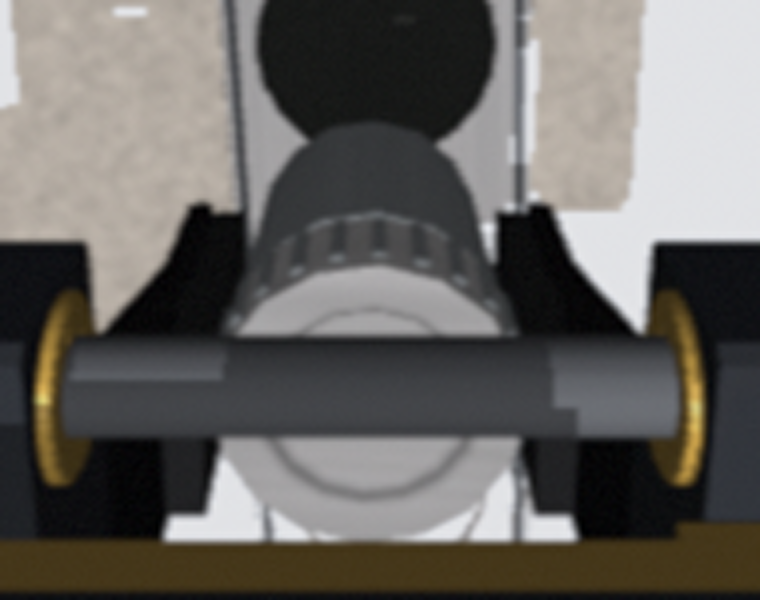

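Request:
drive_tool --offset '[[0.03, 0.0006, 0.001], [0.065, 0.0006, 0.001], [0.095, 0.0006, 0.001], [0.112, 0.0006, 0.001], [0.12, 0.0006, 0.001], [0.1225, 0.0006, 0.001], [0.1225, 0.0006, 0.001]]' --angular '[[0, 0, 0], [0, 0, 0], [0, 0, 0], [0, 0, 0], [0, 0, 0], [0, 0, 0], [0, 0, 0]]'

```text
time_s: 18.92
tool_pos: [0.6584, 0.0705, 0.048]
tool_rot: [47.0, 89.9, 46.9]
force: [-0.3, 0.1, -2.0]
grip_width: 0.0393
```

```bash
python3 -c "
from h import *
o=telemetry.get_obs();print(o['tool_pos'],o['grip_width'],o['force'])
plan(.6578,.0703,.046)"
```

```text
[0.6584036  0.07046979 0.04799807] 0.039294496812348784 [-0.28440883  0.06135329 -2.01686451]
off [ 0.002  -0.0002 -0.0006] ang [-0.0004  0.0007 -0.0007] rows 0.03350628384150314 0.005936033287562124 t 18.93
```

Request:
drive_tool --offset '[[0.001, 0, -0.0005], [0.002, 0, -0.0005], [0.002, 0, -0.0005]]' --angular '[[0, 0, 0], [0, 0, 0], [0, 0, 0]]'

```text
time_s: 19.3
tool_pos: [0.6579, 0.0705, 0.0461]
tool_rot: [38.2, 89.9, 38.2]
force: [0.9, -0.1, -3.2]
grip_width: 0.0392
```

Request:
drive_tool --offset '[[0, 0, 0], [0, 0, 0], [0, 0, 0], [0, 0, 0], [-0.01, 0, 0], [-0.05, 0, 0], [-0.1, 0, 0], [-0.14, 0, 0], [-0.14, 0, 0]]' --angular '[[0, 0, 0], [0, 0, 0], [0, 0, 0], [0, 0, 0], [0, 0, 0], [0, 0, 0], [0, 0, 0], [0, 0, 0], [0, 0, 0]]' --fingers -1

```text
time_s: 20.42
tool_pos: [0.6602, 0.0713, 0.1914]
tool_rot: [8.7, 89.5, 8.7]
force: [0.4, -0.8, 0.4]
grip_width: 0.0871
```

```bash
python3 -c "
from h import *
o=telemetry.get_obs();print(o['tool_pos'],o['grip_width'],o['force'],o['time_s'])
d=wgrab('wp62')
plan(.476,.335,.21)"; python3 lid.py wp62 .659 .0704 .078 .02
```

```text
[0.6602225  0.07133961 0.19143539] 0.08708294339944805 [ 0.40049051 -0.81967104  0.35613555] 20.425
off [-0.022   0.2642 -0.1829] ang [-0.0003  0.0051 -0.0008] rows 5.1526853102298995 0.02772357665600985 t 20.48
origin 276 160 scale 7 pred [300.39770528 296.80375774] r px 138.32718941308525
```

View pics/wp62_c.png

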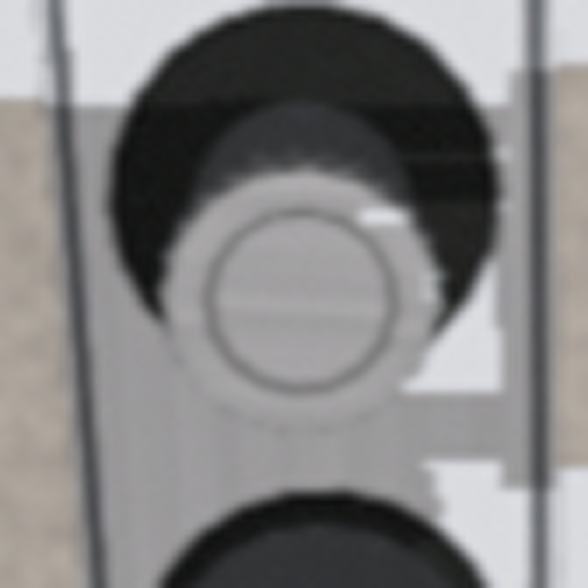

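Centred to well under 1 mm. Now canister_98.

Request:
drive_tool --offset '[[-0.02, 0.04, -0.03], [-0.022, 0.09, -0.06], [-0.022, 0.14, -0.095], [-0.022, 0.19, -0.13], [-0.022, 0.235, -0.165], [-0.022, 0.264, -0.183], [-0.022, 0.264, -0.183], [-0.022, 0.264, -0.183]]' --angular '[[0, 0.005, 0], [0, 0.005, 0], [0, 0.005, 0], [0, 0.005, 0], [0, 0.005, 0], [0, 0.005, 0], [0, 0.005, 0], [0, 0.005, 0]]'

```text
time_s: 21.48
tool_pos: [0.4762, 0.3335, 0.209]
tool_rot: [-137.2, 89.9, -137.3]
force: [0.9, 0.2, 0.2]
grip_width: 0.0873
```

```bash
python3 -c "
from h import *
o=telemetry.get_obs();print(o['tool_pos'],o['tool_rot'],o['qpos'].round(1))
d=wgrab('w98')"; python3 lid.py w98 .476 .335 .098 .023
```

```text
[0.47620681 0.333494   0.20903961] [-137.2292423    89.92894217 -137.30249463] [  2.3  16.1 -47.1  93.6  12.1  75.7 -46.8]
origin 279 158 scale 7 pred [294.30930086 297.26289773] r px 160.93037421882946
```

View pics/w98_c.png

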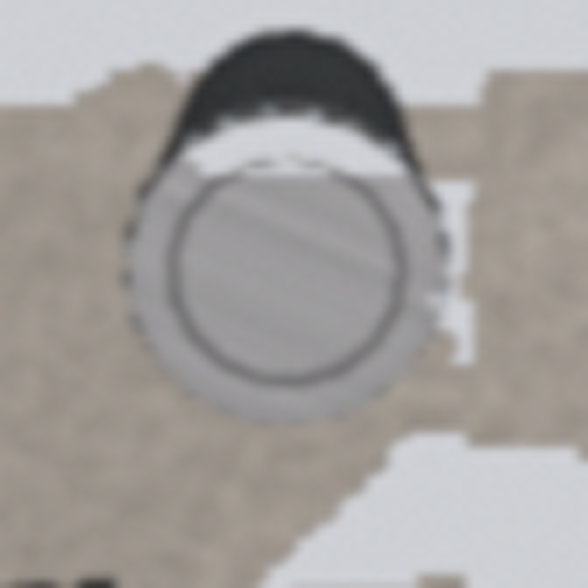

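View pics/w98.png

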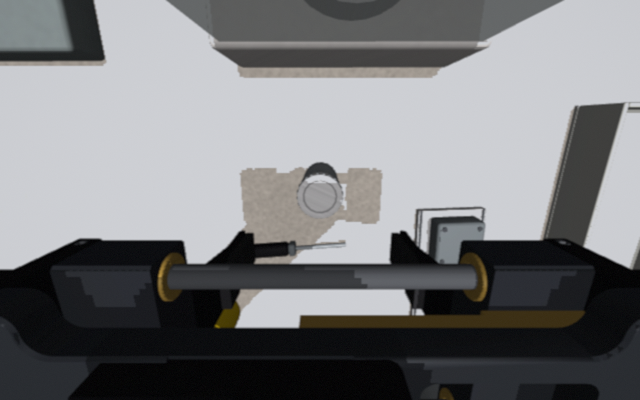

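The canister_98 lid ring is at (320,196) in w98, so about (0.475,0.338). Top says 0.337 and wrist 0.339.

Request:
drive_tool --offset '[[0.03, 0.005, -0.0015], [0.07, 0.005, -0.0015], [0.11, 0.005, -0.0015], [0.14, 0.005, -0.0015], [0.152, 0.005, -0.0015], [0.155, 0.005, -0.0015], [0.155, 0.005, -0.0015]]' --angular '[[0, 0, 0], [0, 0, 0], [0, 0, 0], [0, 0, 0], [0, 0, 0], [0, 0, 0], [0, 0, 0]]'

```text
time_s: 22.4
tool_pos: [0.4759, 0.3382, 0.0551]
tool_rot: [15.1, 90.0, 14.9]
force: [-0.7, 0.5, 0.8]
grip_width: 0.0873
```

Request:
drive_tool --offset '[[0, 0, 0], [0, 0, 0], [0, 0, 0], [0, 0, 0], [0, 0, 0], [0, 0, 0]]' --angular '[[0, 0, 0], [0, 0, 0], [0, 0, 0], [0, 0, 0], [0, 0, 0], [0, 0, 0]]' --fingers 1 --squeeze 35

```text
time_s: 23.15
tool_pos: [0.4753, 0.3383, 0.0551]
tool_rot: [-161.1, 90.0, -161.2]
force: [-1.4, -0.2, 1.6]
grip_width: 0.0455
```

```bash
python3 -c "
from h import *
o=telemetry.get_obs();print(o['tool_pos'],o['grip_width'],o['force'])
plan(.6645,-.11,.24)"
```

```text
[0.47532692 0.33827752 0.05507105] 0.045457572672033986 [-1.39310715 -0.1884435   1.58744985]
off [-0.1849 -0.4478  0.1904] ang [-0.0029 -0.0004  0.0001] rows 8.328271308074225 0.015531557927792164 t 23.15
```

Request:
drive_tool --offset '[[-0.03, 0, 0], [-0.07, 0, 0], [-0.12, 0, 0], [-0.165, -0.02, 0.01], [-0.18, -0.06, 0.03], [-0.185, -0.11, 0.05], [-0.185, -0.16, 0.07], [-0.185, -0.21, 0.09], [-0.185, -0.26, 0.11], [-0.185, -0.31, 0.132]]' --angular '[[0, 0, 0], [0, 0, 0], [0, 0, 0], [0, 0, 0], [0, 0, 0], [0, 0, 0], [0, 0, 0], [0, 0, 0], [0, 0, 0], [0, 0, 0]]'

```text
time_s: 24.4
tool_pos: [0.6065, 0.0259, 0.2391]
tool_rot: [-154.5, 89.9, -154.7]
force: [1.9, 0.2, -3.9]
grip_width: 0.0456
```

```bash
python3 -c "
from h import *
plan(.6645,-.1095,.20)"
```

```text
off [ 0.0391 -0.1352  0.0584] ang [-0.003  -0.0015  0.0007] rows 2.437924918157613 0.018140358569405195 t 24.4
```

Request:
drive_tool --offset '[[0, -0.045, 0.019], [0.01, -0.09, 0.038], [0.03, -0.125, 0.053], [0.039, -0.135, 0.058], [0.039, -0.135, 0.058], [0.039, -0.135, 0.058]]' --angular '[[0, 0, 0], [-0.003, -0.0015, 0], [-0.003, -0.0015, 0], [-0.003, -0.0015, 0], [-0.003, -0.0015, 0], [-0.003, -0.0015, 0]]'

```text
time_s: 25.15
tool_pos: [0.6641, -0.1067, 0.2007]
tool_rot: [50.2, 90.0, 50.4]
force: [-0.5, -0.0, -2.5]
grip_width: 0.0453
```

```bash
python3 -c "
from h import *
o=telemetry.get_obs();print(o['tool_pos'],o['grip_width'],o['force'])
d=wgrab('wp4')
p=o['tool_pos']+[0,0,.098-.0551];print(p,proj(d,p),proj(d,p+[.01,0,0]),proj(d,p+[0,.01,0]))
a=cv2.resize(d['pixels'][180:330,230:420,::-1],None,fx=4,fy=4,interpolation=cv2.INTER_CUBIC);cv2.imwrite('pics/held4.png',a)
plan(.6645,-.109,.0715)
"
```

```text
[ 0.66412854 -0.10674439  0.20065696] 0.04530141115946546 [-0.47373963 -0.02528626 -2.54245288]
[ 0.66412854 -0.10674439  0.24355696] [320.10633165 293.31755671] [341.58982154 293.3862662 ] [320.1495747  274.22484355]
off [ 1.296e-01 -2.300e-03  1.000e-04] ang [ 0.0031  0.0012 -0.0001] rows 2.073260355602675 0.01803156526006026 t 25.2
```

View pics/held4.png

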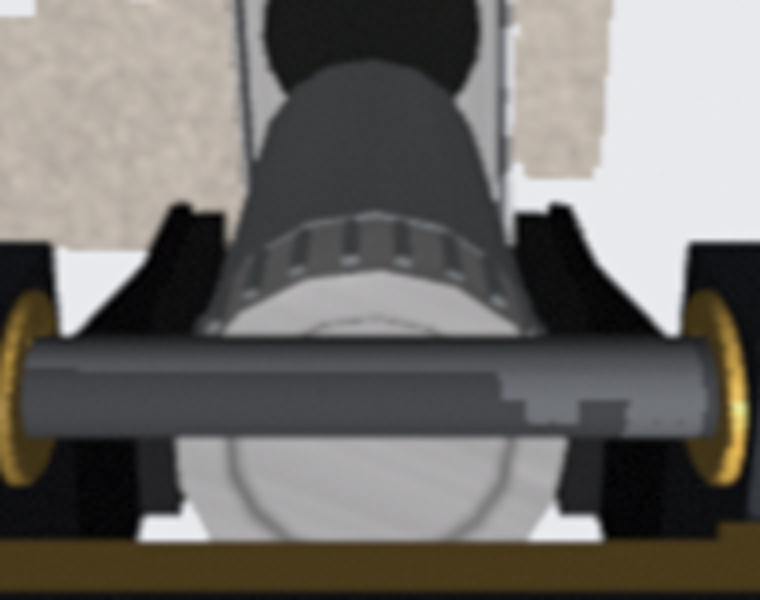

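View pics/wp4.png

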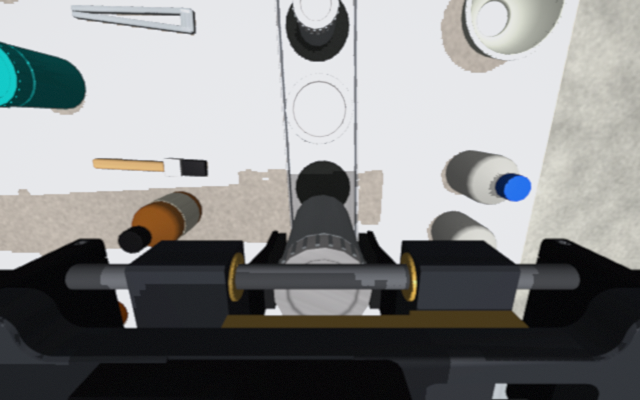

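Held canister sits at +1.5 mm y and +1.1 mm x relative to the TCP; pad 1 is at (322,185). The TCP target is (0.6646,-0.1105).

Request:
drive_tool --offset '[[0.03, -0.0038, 0.0005], [0.065, -0.0038, 0.0005], [0.1, -0.0038, 0.0005], [0.118, -0.0038, 0.0005], [0.126, -0.0038, 0.0005], [0.1285, -0.0038, 0.0005], [0.1285, -0.0038, 0.0005]]' --angular '[[0.003, 0.001, 0], [0.003, 0.001, 0], [0.003, 0.001, 0], [0.003, 0.001, 0], [0.003, 0.001, 0], [0.003, 0.001, 0], [0.003, 0.001, 0]]'

```text
time_s: 26.08
tool_pos: [0.6658, -0.1105, 0.0739]
tool_rot: [-5.0, 89.9, -5.0]
force: [-0.1, -0.1, -3.5]
grip_width: 0.0455
```

```bash
python3 -c "
from h import *
o=telemetry.get_obs();print(o['tool_pos'],o['grip_width'],o['force'])
plan(.6646,-.1105,.0713)"
```

```text
[ 0.66583285 -0.11054263  0.07387022] 0.045484353864770496 [-0.14458953 -0.07276685 -3.52864753]
off [ 0.0026  0.     -0.0012] ang [0.0001 0.0022 0.0002] rows 0.045614831100213485 0.012090784459232375 t 26.07
```

Request:
drive_tool --offset '[[0.0015, 0, -0.001], [0.0025, 0, -0.001], [0.0025, 0, -0.001]]' --angular '[[0, 0.002, 0], [0, 0.002, 0], [0, 0.002, 0]]'

```text
time_s: 26.45
tool_pos: [0.6648, -0.1106, 0.0715]
tool_rot: [-40.6, 90.0, -40.6]
force: [-0.3, 0.0, -3.9]
grip_width: 0.0455
```

Request:
drive_tool --offset '[[0, 0, 0], [0, 0, 0], [0, 0, 0], [0, 0, 0], [-0.01, 0, 0], [-0.05, 0, 0], [-0.1, 0, 0], [-0.14, 0, 0], [-0.14, 0, 0]]' --angular '[[0, 0, 0], [0, 0, 0], [0, 0, 0], [0, 0, 0], [0, 0, 0], [0, 0, 0], [0, 0, 0], [0, 0, 0], [0, 0, 0]]' --fingers -1

```text
time_s: 27.58
tool_pos: [0.6672, -0.1103, 0.2169]
tool_rot: [-10.4, 89.5, -10.4]
force: [0.5, 0.3, 0.2]
grip_width: 0.087
```

```bash
python3 -c "
from h import *
o=telemetry.get_obs();print(o['tool_pos'],o['grip_width'],o['force'],o['time_s'])
d=wgrab('wp98')
plan(.50,-.35,.25)"; python3 lid.py wp98 .6657 -.109 .114 .023
```

```text
[ 0.66723452 -0.11025776  0.216949  ] 0.0870257978107459 [0.53849154 0.31277872 0.21893863] 27.575
off [-0.0363 -0.2396 -0.1658] ang [0.0002 0.0045 0.0012] rows 4.698100590623005 0.02512815431850185 t 27.62
origin 276 160 scale 7 pred [298.31700454 300.30318915] r px 165.4600729004187
```

View pics/wp98_c.png

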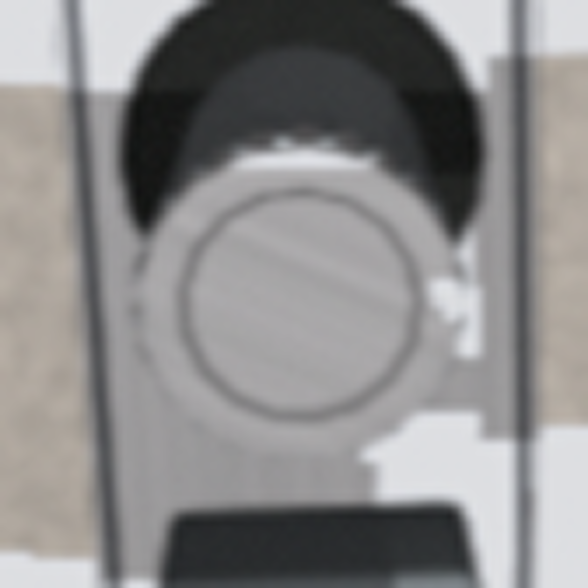

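Centred to about 0.3 mm. I'll back away to clear the overview cameras for a final check.

Request:
drive_tool --offset '[[-0.03, 0, 0], [-0.05, -0.05, -0.03], [-0.06, -0.1, -0.07], [-0.06, -0.15, -0.1], [-0.06, -0.2, -0.13], [-0.06, -0.25, -0.16], [-0.06, -0.3, -0.19], [-0.06, -0.34, -0.2], [-0.06, -0.34, -0.2], [-0.06, -0.34, -0.2]]' --angular '[[0, 0, 0], [0, 0, 0], [0, 0, 0], [0, 0, 0], [0, 0, 0], [0, 0, 0], [0, 0, 0], [0, 0, 0], [0, 0, 0], [0, 0, 0]]'

```text
time_s: 28.88
tool_pos: [0.4659, -0.4491, 0.2724]
tool_rot: [20.9, 89.8, 21.0]
force: [0.2, 1.0, 0.4]
grip_width: 0.087
```

```bash
python3 -c "
from h import *
o=telemetry.get_obs();print(o['tool_pos'],o['force'],o['time_s'])
t=grab('top','topF');s=grab('scene','sceneF')
a=cv2.resize(t['pixels'][95:225,180:440,::-1],None,fx=3,fy=3,interpolation=cv2.INTER_CUBIC);cv2.imwrite('pics/tF.png',a)
a=cv2.resize(s['pixels'][180:300,230:470,::-1],None,fx=3.3,fy=3.3,interpolation=cv2.INTER_CUBIC);cv2.imwrite('pics/sF.png',a)
"
```

```text
[ 0.46590614 -0.44909123  0.27239838] [0.22049956 1.04591303 0.3905807 ] 28.875
```

View pics/tF.png

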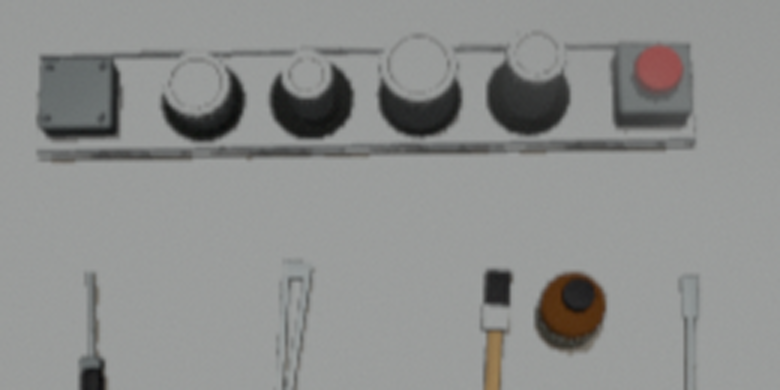

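View pics/sF.png

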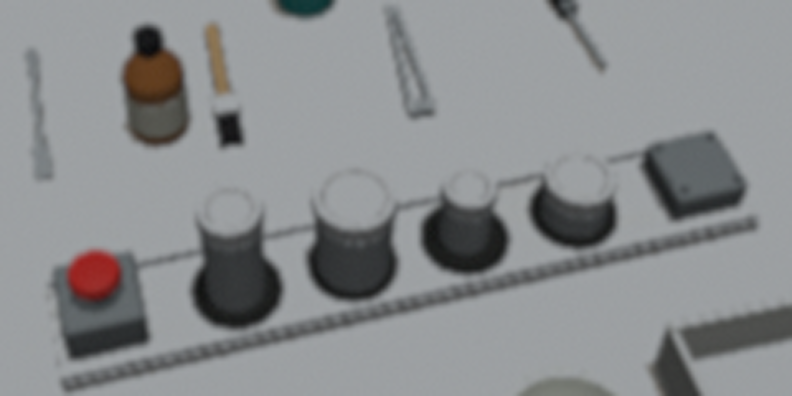

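View pics/topF.png

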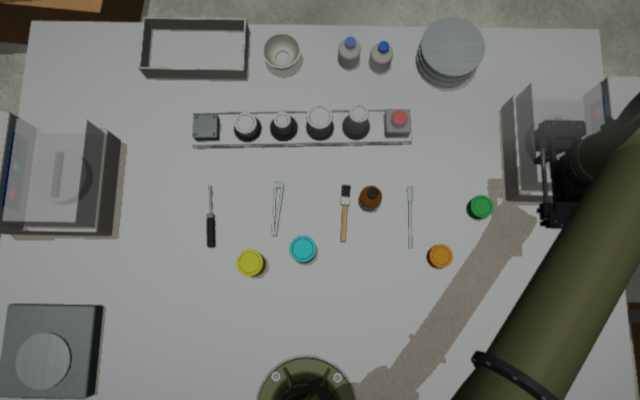

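All four stand upright on their pads, running 98, 80, 62, 44 away from the red button. The bottle is still at (371,197). I'll run one numeric check against the top-camera pads, then hand in.

```bash
python3 -c "
from h import *
t=dict(np.load('pics/topF.npz'))
for h,c,p in [(.114,(537,55),(.6619,-.1099)),(.096,(419,66),(.6596,-.0206)),(.078,(307,75),(.6562,.0692)),(.060,(197,84),(.653,.1588))]:
    r=ray(t,180+(c[0]+.5)/3-.5,95+(c[1]+.5)/3-.5,h); print(((r[:2]-p)*1000).round(1))
print(sign_off())"
```

```text
[ 0.4 -0.9]
[-1.3  0.3]
[-0.5 -1. ]
[-0.1 -1.2]
the job is handed in; nothing more can be done
None
```

All four steel canisters stand upright on their pads in height order: 98, 80, 62 and 44 mm, with the 98 mm one next to the stop button. The job was handed in at about 29 s of the 93 s allowed.

- **Centring:** after each release, the wrist camera put the canister within about 1.5 mm of its pad centre. The final top-camera check gave the same, with offsets of 1.5 mm or less.
- **Bystanders:** in the final pictures the brown bottle and the coloured look-alikes are where they started. The gripper was open and clear of everything.
- **Forces:** the highest wrist force I saw was about 6 N, but I only read it at the end of each move.
- **Disagreements:** before grasping, the cameras differed by up to 4–5 mm on canister_80 and 6 mm on canister_98. Most of that came from my rough first picks in the overview pictures. I re-measured each canister while it was held, so this did not carry into the placing. No final check failed.

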